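# Unlock the tipping stand, park its pin and drain the jug

## Robot

A 6-joint arm with a two-finger parallel gripper is mounted at the origin on the work surface. World frame = base frame: x ahead of the robot, y to its left, z up, the work surface at z = 0. Lengths are in m, angles in rad, forces in N, time in s.
With the tool pointing down it reaches from about 0.325 to 0.875 m from the base axis. Payload 4.4 kg.
Tool frame: the origin (TCP) lies midway between the tips of the shut fingers; the grasp point (between the pads) lies 19 mm behind it; z points along the fingers, y is the line along which they close (so a half turn about z gives the same grasp; the last joint's range is limited). The gripper opens to 85 mm and grips with 20 to 120 N. Pads are 22 mm wide; open, the fingers measure 114 mm over their backs; the gripper's body (76 mm by 85 mm) begins 54 mm behind the grasp point. The pads swing forward as they close: fully open they stand 13 mm farther back than shut.
Start: joints at [1.048, 0.207, 1.542, -0, 1.393, -0.15], TCP at [0.209, 0.536, 0.231] pointing down, gripper open.
Joint ranges: [-2.73, 2.73], [-0.86, 2.22], [0.23, 2.46], [-1.11, 4.25], [0.08, 2.63], [-2.82, 2.82]. Speed limits (rad/s): [2.79, 2.79, 3.14, 3.14, 3.14, 3.14].

## Interface

Orientations are given as [roll, pitch, yaw] about the fixed x, y, z axes, in that order (R = Rz(yaw) Ry(pitch) Rx(roll)).
In Python, from plant import arm gives the robot as it stands. The module is installed in compiled form; this text tells all that it offers.
- The arm moves only by the tool send_rows, never from a script. Its argument "moves" is a list of rows, each a list of 3 entries, a list of its own where there are three numbers: the shift along the tool's x, y, z in cm, then the turn, a rotation vector about the tool's x, y, z in degrees, then the opening, from 0 (shut) to 1 (fully open). In form: [[[dx, dy, dz], [rx, ry, rz], grip], ...]. A call has 1 to 5 rows; each row shifts and turns the commanded pose from where the row before left it, along the tool's axes as they then stand; what a row does not reach is not made up. A row lasts 1/8 s, in which the tool goes at most 62.5 mm and 10.7 degrees, less where a joint would pass 70% of its speed; a pose out of reach is approached as far as the arm can. A call is refused whole if a number of a shift passes 6.25 or a number of a turn 10.7, either way. A call with a gripper value outside its range is refused whole. The fingers move at their own pace and stop on an object; "force" is the grip in N (left out, the last holds). Time passes only in rows, so rows that do not move let the fingers close. It gives the time, the measured TCP pose, the force, the opening and the grip force at its end, in the units of the state.
- arm.state(): the state, without advancing time (a new reading comes with each control period).
- arm.get_image(name): name is "scene" or "top" or "wrist"; returns the picture (384x512x3 uint8, red, green, blue); there is no depth.
- arm.calibration(name): a dict with "camera_matrix" (3x3 intrinsics, pixels), "rvec" (rotation vector, rad) and "tvec" (3), from world to camera coordinates, as OpenCV has them; the wrist camera has in their place "tool_from_camera" (4x4, takes a point from camera to tool coordinates, whose origin is the TCP and whose axes are the flange's). Camera axes: x right, y down, z forward; pixel columns grow to the right and rows downward; lengths in m; the calibration is good to about 2 mm. A picture is of the moment at which its call begins: read the wrist's pose just before it. calibration takes no time and is no camera call.
- arm.finish_job(): hands the job in; it is judged then, once.
The state is a dict: "time_s": time; "q": joint angles; "qd": joint speeds; "tau": joint torques, N m; "ee_pos": TCP position; "tcp_rot": TCP orientation; "ft_force": force on the tool from outside, world axes, zero at the start; "ft_torque": the same for the moment, N m; "grip_width": finger opening in m; "finger_force": force on a finger pad.
Only numpy, scipy, OpenCV 4.12 (cv2) and the standard library are available. Lean on these libraries where they do the work, as an engineer would, in place of code of your own. Each camera call takes 0.05 s, during which the arm holds its last target. There are 200 camera calls.

## Task

Drain the rinsed jug: draw the slanting locking pin out of the tipping stand and park it in the notch of the plate at the stand's side: pushed fully home, hanging upright, its collar lowered gently onto the plate (neither dropped nor pressed hard) before you let go. Then, by the wooden bar, tip the jug towards the drip tray as far as it goes, keep it there for a second and bring it back fully level without slamming it. Leave the mug, jar and soap bottle where they are.

Things in the scene. Friction and masses are not known exactly. Their poses are not given: they have to be found in the camera images.
- stand: Fixed stand, origin on the table below the jug's axis. Its axes x', y', z (up; mm): -x' is the pin side, roughly towards the robot; +y' the tipping side with a white drip tray (y' 87-187, 22 high). Wooden base x' -150 to 100, y' -150 to 85, 12 high. Aluminium cheeks at x' -84 and 84, 50 wide, up to z 195. Guide block with the bore in front; bracket with the parking notch on the -y' side.
- housing (a point): Front end of the steel bearing housing, a cylinder along x' of radius 24 mm, at stand (-130, 0, 165); it runs back from here to the front cheek. It sticks out over the pin, so that a vertical gripper has no room there; a tool leaning like the pin does.
- bore_mouth (a point): Mouth of the bore, centre of the dark guide block's slanted face (28 x 36 mm), at stand (-132.9, 0, 92.6). The bore is 12 mm square, 22 mm long and leans 35 degrees from vertical: the way out is (-sin 35, 0, cos 35) in the stand's axes, up and to the pin side. This point's axes are the stand's.
- notch_seat (a point): Marks the parking notch, at stand (-100, -130, 98): the parked pin's axis in x' and y' (axes as the stand's). A level steel plate, 8 mm thick, 37 wide, is clamped on its post with its top anywhere 83 to 113 above the table: feel or see for it. Notch 13 mm wide, open to -x', closed end at x' -95 (shank fully home at -100), straight sides from x' -125, flared mouth at -137; free below.
- pin: Loose locking pin, 60 to 130 g. Origin: centre of the collar's underside; z runs from tip to grip. Steel shank 10 mm thick, z 0 to -66, last 3 mm tapered; collar 26 mm across, z 0 to 5; black round grip 18 mm thick, z 5 to 41. At the start fully in the bore, collar on the slanted face; its tip stands in a fork of the cradle and blocks tipping.
- cradle (a joint): Tip angle (rad) of the cradle with the jug: 0 = level, on its stop; 0.80 = the other stop, tipped to +y'. Stiff pivot (0.25 N m of friction): it stays about where it is left. The pin, when in, blocks it within about 0.02 rad.
- pivot (a point): Point of the tipping axis, at stand (0, 0, 165); the axis runs along x'. The white jug, 100 mm across, is part of the cradle; its rim is 52 mm above the pivot. A flat fork (prongs 14 mm apart) hangs in front of the front cheek at x' -106 to -100, down to 129 mm below the pivot, and swings to -y' as the jug tips.
- handle (a point): Middle of the round wooden bar over the jug, 14 mm thick, along x', 120 mm free between its side rods. It is part of the cradle: 120 mm above the pivot when level, moving on an arc of 120 mm radius to +y' and down as the jug tips. It may turn in the fingers.
- mug: Bystander: white mug, 80 mm across, 90 high, handle on one side. Origin at the underside.
- jar: Bystander: glass jar, 72 mm across, 110 high. Origin at the underside.
- soap: Bystander: green soap bottle, 60 mm across, 170 high. Origin at the underside.
Mind the look-alikes: they are no part of the job. What is meant by the pin is not pink or white, and is the smaller of those in its own colour.

How it is judged:
On the way, in this order (a step that is already met when the one before it is completed fails the run):
1. the pin is drawn right out of the bore (distance between pin and bore_mouth above 0.066 m and value of joint cradle below 0.06 rad), for 0.1 s.
2. the pin hangs upright on its collar in the notch, fully home, let go of, the jug still level (x of pin in the frame of notch_seat between -0.005 and 0.005 m and y of pin in the frame of notch_seat between -0.004 and 0.004 m and z of pin in the frame of notch_seat between -0.018 and 0.018 m and angle between pin's own z axis and vertical below 0.2 rad and contact force between pin and stand above 0.2 N and contact force between the fingers and pin below 0.2 N and value of joint cradle below 0.1 rad), for 0.2 s.
3. the jug is tipped to its stop and kept there for most of a second (x of pin in the frame of notch_seat between -0.005 and 0.005 m and y of pin in the frame of notch_seat between -0.004 and 0.004 m and z of pin in the frame of notch_seat between -0.018 and 0.018 m and angle between pin's own z axis and vertical below 0.2 rad and contact force between pin and stand above 0.2 N and value of joint cradle above 0.72 rad), for 0.7 s.
At the end, for the whole second after the job is handed in: The pin hangs upright (within 0.2 rad) on its collar in the notch, resting on the stand, its origin within 5 mm of notch_seat along x', 4 mm along y' and 18 mm in height, and at rest; the jug is back level (cradle below 0.06 rad) and at rest (x of pin in the frame of notch_seat between -0.005 and 0.005 m and y of pin in the frame of notch_seat between -0.004 and 0.004 m and z of pin in the frame of notch_seat between -0.018 and 0.018 m and angle between pin's own z axis and vertical below 0.2 rad and contact force between pin and stand above 0.2 N and value of joint cradle below 0.06 rad and velocity of joint cradle between -0.05 and 0.05 rad/s and linear speed of pin below 0.02 m/s); the robot touches nothing.
It fails at once if the jug is slammed (faster than 2.5 rad/s) (velocity of joint cradle above 2.5 rad/s or velocity of joint cradle below -2.5 rad/s).
It fails at once if the mug, jar or soap bottle is moved more than 20 mm or tipped (distance of any of mug, jar, soap from where it was at the start of the episode above 0.02 m or angle between any of mug, jar, soap's own z axis and vertical above 0.3 rad).
It fails at once if the pin is dropped (falls faster than 0.15 m/s while not held) (contact force between the fingers and pin below 0.1 N and linear speed of pin above 0.15 m/s).
It fails at once if the pin is pressed on the stand with over 45 N (contact force between pin and stand above 45 N).
It also fails if it takes over 59 s, if anything falls off the work surface, if the arm or the gripper's body presses on something with over 40 N, if the wrist force passes 120 N, or if a joint passes its speed limit or range.

## Working session

There is one attempt and no reset: what is moved stays moved. The work goes in short steps, Python scripts to look and compute and a tool call to move; the robot and the scene stay as the last step left them, time stands still between calls to the robot, and variables do not carry over. Pictures are saved under pics/ and viewed, at most 11 in all, crops included, and the job is handed in when it is done.

Besides the shell and the picture viewer there is one more tool, called after ">>>" as name(argument=value, ...) on one line, values as JSON. send_rows: Moves the arm, as the interface text tells. Its arguments: {"type":"object","properties":{"moves":{"type":"array"},"force":{"type":"number"}},"required":["moves"]}

```bash
mkdir -p pics; python3 - <<'E'
from plant import arm
import cv2,numpy as np
s=arm.state();print(s)
for n in("scene","top"):
    c=arm.calibration(n);print(n,c)
    im=arm.get_image(n);np.save(n+".npy",im)
    cv2.imwrite(f"pics/{n}0.png",im[:,:,::-1])
print(arm.calibration("wrist"))
E
```

```text
{'time_s': 0.0, 'q': array([ 1.04853518e+00,  2.07466824e-01,  1.54298043e+00,  1.73896982e-05,
        1.39353689e+00, -1.50482207e-01]), 'qd': array([-1.71237797e-03, -3.66081524e-08,  9.25769511e-04, -1.84569735e-03,
       -7.98958912e-04, -1.54125274e-03]), 'tau': array([-2.74025751e-04, -3.83036363e+01, -2.91594511e+01, -6.98564577e-05,
        1.05775899e-02,  1.49132086e-05]), 'ee_pos': array([0.20848399, 0.53503429, 0.23008665]), 'tcp_rot': array([-3.13923075e+00, -3.75436199e-04,  2.76981018e+00]), 'ft_force': array([-0.03581999, -0.05237493, -0.03131462]), 'ft_torque': array([-0.00015896,  0.0067257 , -0.01229005]), 'finger_force': 0.0, 'grip_width': 0.08530661644101815}
scene {'camera_matrix': array([[436.491099  ,   0.        , 256.88956941],
       [  0.        , 436.491099  , 187.24805853],
       [  0.        ,   0.        ,   1.        ]]), 'rvec': array([ 1.12668394,  2.405798  , -0.99947018]), 'tvec': array([ 0.32228326, -0.17595825,  1.49747693])}
top {'camera_matrix': array([[374.62978951,   0.        , 255.36751986],
       [  0.        , 374.62978951, 190.81302479],
       [  0.        ,   0.        ,   1.        ]]), 'rvec': array([ 2.1897793 , -2.21784754,  0.05849233]), 'tvec': array([0.05411618, 0.53524238, 1.09185017])}
{'camera_matrix': array([[326.31398096,   0.        , 250.96634771],
       [  0.        , 326.31398096, 189.70939255],
       [  0.        ,   0.        ,   1.        ]]), 'tool_from_camera': array([[ 7.19223482e-04, -9.65024162e-01, -2.62159969e-01,
         6.68540433e-02],
       [ 9.99999406e-01,  9.08695857e-04, -6.01504507e-04,
         4.30229135e-04],
       [ 8.18690061e-04, -2.62159381e-01,  9.65024243e-01,
        -1.42871032e-01],
       [ 0.00000000e+00,  0.00000000e+00,  0.00000000e+00,
         1.00000000e+00]])}
```

View pics/scene0.png

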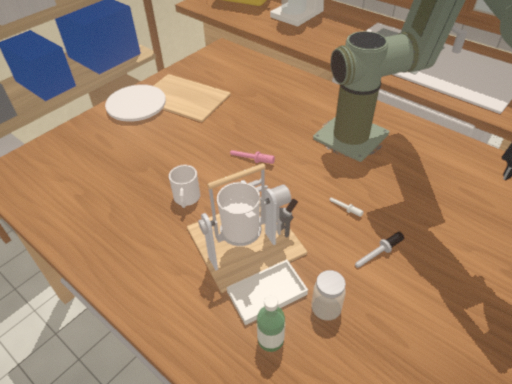

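View pics/top0.png

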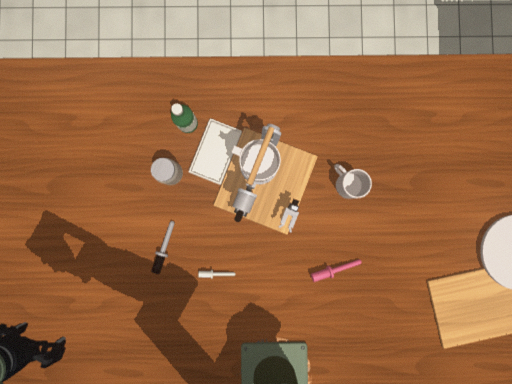

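Candidates for the pin:
- Black pin in the stand: scene (290,208), top (240,215).
- Large black pin lying on the table: scene (395,242), top (158,265).
- White pin: top (215,273).
- Pink pin: top (335,270).

I choose the small black one in the stand and will check it in a crop.

```bash
python3 - <<'E'
import cv2,numpy as np
a=np.load("scene.npy")[150:300,170:320,::-1];b=np.load("top.npy")[110:250,180:330,::-1]
r=lambda m:cv2.resize(m,(400,400*m.shape[0]//m.shape[1]),interpolation=cv2.INTER_CUBIC)
a,b=r(a),r(b);h=max(a.shape[0],b.shape[0])
o=np.zeros((h,800,3),np.uint8);o[:a.shape[0],:400]=a;o[:b.shape[0],400:]=b
cv2.imwrite("pics/crop1.png",o)
E
```

```text
(no output)
```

View pics/crop1.png

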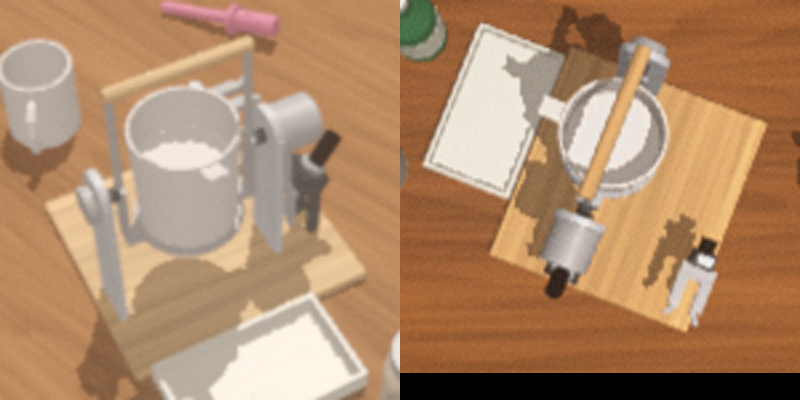

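```bash
cat > h.py <<'E'
import numpy as np,cv2
from scipy.spatial.transform import Rotation as R
from plant import arm
def cam(n,s=None):
    c=arm.calibration(n);K=c["camera_matrix"]
    if n=="wrist":
        T=np.eye(4);T[:3,:3]=R.from_euler("xyz",s["tcp_rot"]).as_matrix();T[:3,3]=s["ee_pos"]
        M=np.linalg.inv(T@c["tool_from_camera"])
    else:
        M=np.eye(4);M[:3,:3]=R.from_rotvec(c["rvec"]).as_matrix();M[:3,3]=c["tvec"]
    return K,M
def ray(KM,uv):
    K,M=KM;d=np.linalg.solve(K,[uv[0],uv[1],1]);Rt=M[:3,:3].T
    d=Rt@d;return -Rt@M[:3,3],d/np.linalg.norm(d)
def plane(KM,uv,z):
    o,d=ray(KM,uv);return o+d*(z-o[2])/d[2]
def proj(KM,P):
    K,M=KM;q=(M[:3,:3]@np.atleast_2d(P).T).T+M[:3,3];q=q@K.T;return q[:,:2]/q[:,2:]
def tri(rs):
    A=np.zeros((3,3));b=np.zeros(3)
    for o,d in rs:
        P=np.eye(3)-np.outer(d,d);A+=P;b+=P@o
    x=np.linalg.solve(A,b);return x,[np.linalg.norm((np.eye(3)-np.outer(d,d))@(x-o)) for o,d in rs]
def fit2(loc,w):  # rigid 2D: w = t + Rz(yaw) loc
    loc,w=np.array(loc)[:,:2],np.array(w)[:,:2];a=loc-loc.mean(0);b=w-w.mean(0)
    y=np.arctan2((a[:,0]*b[:,1]-a[:,1]*b[:,0]).sum(),(a*b).sum());c,s=np.cos(y),np.sin(y)
    t=w.mean(0)-np.array([[c,-s],[s,c]])@loc.mean(0)
    return t,y,np.linalg.norm(a@np.array([[c,s],[-s,c]])-b,axis=1)
E
python3 - <<'E'
from h import *
t=cam("top")
loc=[(100,-150),(-150,-150),(-150,85)];px=[(317,156),(288,234),(214,206)]
w=[plane(t,p,.012) for p in px]
print(np.round(w,4));t0,y,r=fit2(np.array(loc)/1000,w);print(t0,np.degrees(y),r)
for l in[(0,0,0),(-132.9,0,92.6),(-100,-130,98),(0,0,285)]:
    P=np.r_[t0+R.from_euler("z",y).as_matrix()[:2,:2]@np.array(l[:2])/1e3,l[2]/1e3];print(l,P.round(4),proj(t,P).round(1),proj(cam("scene"),P).round(1))
# black blobs
for n in("scene","top"):
    im=np.load(n+".npy").astype(int);m=(im.max(2)<50).astype(np.uint8)
    k,l,st,c=cv2.connectedComponentsWithStats(m)
    print(n,[(st[i].tolist(),c[i].round(1).tolist()) for i in range(1,k) if st[i,4]>15])
E
```

```text
[[ 0.6367 -0.1365  0.012 ]
 [ 0.408  -0.0467  0.012 ]
 [ 0.4928  0.1693  0.012 ]]
[0.6007741  0.03763051] -21.494953692801356 [0.0030007  0.001741   0.00240802]
(0, 0, 0) [0.6008 0.0376 0.    ] [[258.3 169.2]] [[242.9 252.1]]
(-132.9, 0, 92.6) [0.4771 0.0863 0.0926] [[241.6 211.3]] [[286.7 210.8]]
(-100, -130, 98) [ 0.4601 -0.0467  0.098 ] [[290.7 216.9]] [[252.3 183.1]]
(0, 0, 285) [0.6008 0.0376 0.285 ] [[260.5 156.2]] [[237.3 174.9]]
scene [([504, 147, 8, 19, 65], [508.6, 156.5]), ([508, 171, 4, 7, 16], [509.8, 173.8])]
top [([236, 211, 6, 10, 19], [238.3, 215.3]), ([152, 256, 12, 18, 136], [157.4, 264.7]), ([0, 324, 65, 60, 1821], [25.6, 350.0]), ([254, 356, 43, 28, 918], [273.9, 371.8])]
```

The crop confirms it: the small black grip in the stand at scene (293,206) and top (239,216), with the notch bracket at top (291,216). Next I'll move the wrist camera over.

>>> send_rows(moves=[[[-3.5,-3.74,-0.3],[0,0,0],1],[[-3.5,-3.74,-0.3],[0,0,0],1],[[-3.5,-3.74,-0.3],[0,0,0],1],[[-3.5,-3.74,-0.3],[0,0,0],1],[[-3.5,-3.74,-0.3],[0,0,0],1]])

```text
time_s: 0.72
ee_pos: [0.3041, 0.2963, 0.246]
tcp_rot: [-3.141, -0.0, 2.77]
ft_force: [0.4, -0.8, -0.4]
grip_width: 0.0856
finger_force: 0.0
```

>>> send_rows(moves=[[[-3.5,-3.74,-0.3],[0,0,0],1],[[-3.5,-3.74,-0.3],[0,0,0],1],[[-3.5,-3.74,-0.3],[0,0,0],1],[[-3.5,-3.74,-0.3],[0,0,0],1],[[-3.5,-3.74,-0.3],[0,0,0],1]])

```text
time_s: 1.35
ee_pos: [0.3992, 0.0585, 0.2612]
tcp_rot: [3.141, -0.0, 2.77]
ft_force: [0.3, -0.3, 0.4]
grip_width: 0.0856
finger_force: 0.0
```

>>> send_rows(moves=[[[0,0,0],[0,0,0],1],[[0,0,0],[0,0,0],1]])

```text
time_s: 1.6
ee_pos: [0.3986, 0.0604, 0.2608]
tcp_rot: [3.141, -0.002, 2.769]
ft_force: [-0.0, 0.2, 0.4]
grip_width: 0.0857
finger_force: 0.0
```

```bash
python3 - <<'E'
from h import *
import pickle
s=arm.state();im=arm.get_image("wrist");pickle.dump((s,im),open("w1.pkl","wb"));cv2.imwrite("pics/w1.png",im[:,:,::-1])
print(s["time_s"],s["ee_pos"],s["tcp_rot"],s["q"])
E
```

```text
1.6 [0.39858105 0.06037376 0.26078961] [ 3.14140297e+00 -1.54390564e-03  2.76906027e+00] [-6.56823729e-02 -2.01387204e-01  1.88905708e+00  6.51507182e-04
  1.45533730e+00 -1.26402168e+00]
```

View pics/w1.png

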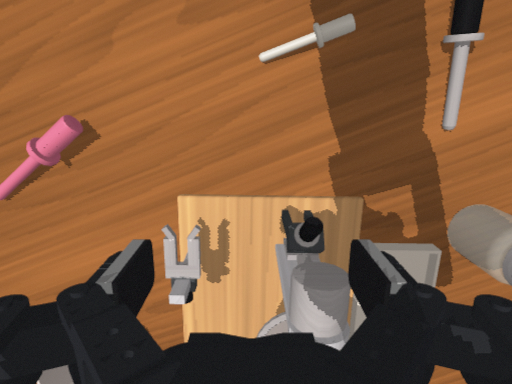

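The wrist view shows:
- Base front corners at (179,196) and (363,196).
- Pin grip at about (311,230).
- Notch plate with prongs at (169,232) and (197,232) and its back at (182,285).

I'll take a second view shifted along −y'.

>>> send_rows(moves=[[[0,-5,0],[0,0,0],1],[[0,-5,0],[0,0,0],1],[[0,0,0],[0,0,0],1],[[0,0,0],[0,0,0],1]])

```text
time_s: 2.15
ee_pos: [0.3628, -0.0318, 0.2612]
tcp_rot: [3.141, -0.0, 2.771]
ft_force: [0.1, 0.4, -0.2]
grip_width: 0.0853
finger_force: 0.0
```

```bash
python3 - <<'E'
from h import *
import pickle
s=arm.state();im=arm.get_image("wrist");pickle.dump((s,im),open("w2.pkl","wb"))
print(s["time_s"],s["ee_pos"],s["tcp_rot"])
i1=pickle.load(open("w1.pkl","rb"))[1]
a=i1[190:310,155:335];b=im[190:310,235:415] 
z=lambda m:cv2.resize(m,(798,532)[:2] if 0 else (448,299),interpolation=cv2.INTER_CUBIC)
o=np.vstack([z(a),z(b)])
cv2.imwrite("pics/w12.png",o[:,:,::-1])
E
```

```text
2.15 [ 0.36276817 -0.03179504  0.26118411] [ 3.14073005e+00 -1.10357604e-04  2.77126691e+00]
```

View pics/w12.png

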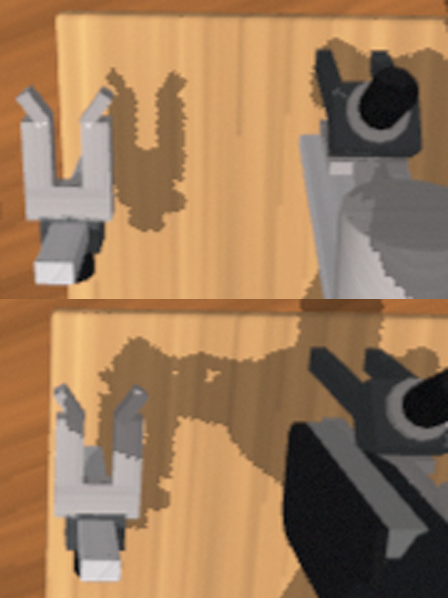

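```bash
cat > m.py <<'E'
from h import *
import pickle
(s1,i1),(s2,i2)=[pickle.load(open(f"w{k}.pkl","rb")) for k in(1,2)]
c1,c2=cam("wrist",s1),cam("wrist",s2)
k=180/448
p1=lambda x,y:(155-.5+k*(x+.5),190-.5+k*(y+.5));p2=lambda x,y:(235-.5+k*(x+.5),190-.5+k*(y-299+.5))
E
python3 - <<'E'
from m import *
print("base corner NR",plane(c1,(179,196),.012),plane(c1,(363,196),.012), plane(c2,p2(52,314),.012), tri([ray(c1,p1(57,15)),ray(c2,p2(52,314))]))
t0,y,r=fit2(np.array([(-150,-150),(-150,85)])/1e3,[(plane(c1,(179,196),.012)+plane(c2,p2(52,314),.012))/2,plane(c1,(363,196),.012)])
print(t0,np.degrees(y),r)
np.save("stand.npy",np.r_[t0,y])
def loc(P): return R.from_euler("z",-y).apply(P-np.r_[t0,0])*1e3
F={"backL":((24,220),(56,515)),"backR":((111,220),(141,515)),"notchL":((53,187),(85,485)),"notchR":((82,185),(112,483)),"tipL":((20,92),(60,390)),"tipR":((108,92),(143,392)),"outL":((22,123),(56,424)),"post":((54,272),(99,570)),"gripfar":((405,70),(448,372)),"collarNL":((348,105),(388,405))}
for n,(a,b) in F.items():
    P,e=tri([ray(c1,p1(*a)),ray(c2,p2(*b))]);print(n,loc(P).round(1),np.round(np.array(e)*1e3,1))
E
```

```text
base corner NR [ 0.41004093 -0.04044706  0.012     ] [0.49355975 0.17384679 0.012     ] [ 0.40921867 -0.04317934  0.012     ] (array([ 0.4101608 , -0.04347354,  0.00761342]), [np.float64(0.00028192672493647136), np.float64(0.0002819267249364939)])
[0.60316895 0.04190205] -21.264852794421508 [0.00179189 0.00179189]
backL [ -83.8 -148.7   93.8] [0.5 0.5]
backR [ -82.4 -112.    91.3] [0.6 0.6]
notchL [ -96.8 -136.3   90.4] [0. 0.]
notchR [ -96.2 -124.6   87.4] [0. 0.]
tipL [-140.1 -147.4   90.3] [0. 0.]
tipR [-137.1 -112.2   83.9] [0.4 0.4]
outL [-123.7 -148.8   86.1] [0.7 0.7]
post [ -72.6 -131.7  116.1] [0.1 0.1]
gripfar [-149.7   10.5   92.5] [0.7 0.7]
collarNL [-134.8  -12.1   92.3] [0.3 0.3]
```

```bash
cat >> h.py <<'E'
def tcp():
    t0x,t0y,y=np.load("stand.npy");s=arm.state()
    Q=R.from_euler("z",-y);M=Q*R.from_euler("xyz",s["tcp_rot"])
    return s,Q.apply(s["ee_pos"]-[t0x,t0y,0])*1e3,M
def go(target,lean):  # stand mm; lean deg -> shift (before turning) in tool cm, turn in tool deg
    s,p,M=tcp();u=np.radians(lean)
    z=np.array([np.sin(u),0,-np.cos(u)]);x=np.array([-np.cos(u),0,-np.sin(u)])
    G=R.from_matrix(np.c_[x,np.cross(z,x),z])
    print("t",round(s["time_s"],2),"tcp",p.round(1),"F",s["ft_force"].round(1),"w",round(s["grip_width"]*1e3,1),"ff",round(s["finger_force"],1))
    print("shift cm",(M.inv().apply(np.array(target)-p)/10).round(2),"turn deg",np.degrees((M.inv()*G).as_rotvec()).round(2),"q",s["q"].round(2))
E
python3 -c "
from h import *
go([-190.3,0,174.5],35)"
```

```text
t 2.2 tcp [-197.2 -155.7  261.2] F [-0.1  0.7 -0.7] w 85.4 ff 0.0
shift cm [-0.72 15.56  8.68] turn deg [  0.07 -35.01   0.09] q [-0.33 -0.3   1.96  0.    1.48 -1.53]
```

>>> send_rows(moves=[[[0,5.2,0],[0,-8.75,0],1],[[0,5.2,0],[0,-8.75,0],1],[[0,5.2,0],[0,-8.75,0],1],[[0,0,0],[0,-8.75,0],1],[[0,0,0],[0,0,0],1]])

```text
time_s: 2.82
ee_pos: [0.416, 0.1144, 0.2583]
tcp_rot: [-3.137, 0.603, 2.78]
ft_force: [0.9, 0.2, -0.4]
grip_width: 0.0854
finger_force: 0.0
```

```bash
python3 -c "
from h import *
go([-190.3,0,174.5],35)"
```

```text
t 2.83 tcp [-200.7   -0.3  258.3] F [ 0.9  0.2 -0.4] w 85.4 ff 0.0
shift cm [3.9  0.06 7.49] turn deg [ 0.07 -0.42  0.47] q [ 0.34 -0.41  2.16 -0.47  0.96 -0.68]
```

>>> send_rows(moves=[[[1.3,0,2.5],[0,0,0],1],[[1.3,0,2.5],[0,0,0],1],[[1.3,0,2.5],[0,0,0],1],[[0,0,0],[0,0,0],1],[[0,0,0],[0,0,0],1]])

```text
time_s: 3.45
ee_pos: [0.4308, 0.1075, 0.179]
tcp_rot: [3.141, 0.61, 2.768]
ft_force: [-0.1, -0.3, 0.2]
grip_width: 0.0855
finger_force: 0.0
```

```bash
python3 -c "
from h import *
import pickle
go([-138.6,0,100.8],35)
s=arm.state();im=arm.get_image('wrist');pickle.dump((s,im),open('w3.pkl','wb'));cv2.imwrite('pics/w3.png',cv2.resize(im[100:,130:400],(800,841))[:600,:,::-1])
KM=cam('wrist',s);t=np.load('stand.npy')
for S in(0,5,41):
    P=R.from_euler('z',t[2]).apply(np.array([-132.9-.5736*S,0,92.6+.8192*S])/1e3)+[t[0],t[1],0];print(S,proj(KM,P))
"
```

```text
t 3.45 tcp [-184.5   -1.4  179. ] F [-0.1 -0.3  0.2] w 85.5 ff 0.0
shift cm [0.72 0.14 9.04] turn deg [-0.03 -0.06 -0.11] q [ 0.31 -0.27  2.24 -0.56  0.75 -0.56]
0 [[252.23685708 181.16656913]]
5 [[252.25691208 182.7330677 ]]
41 [[252.42839573 196.12767829]]
```

View pics/w3.png

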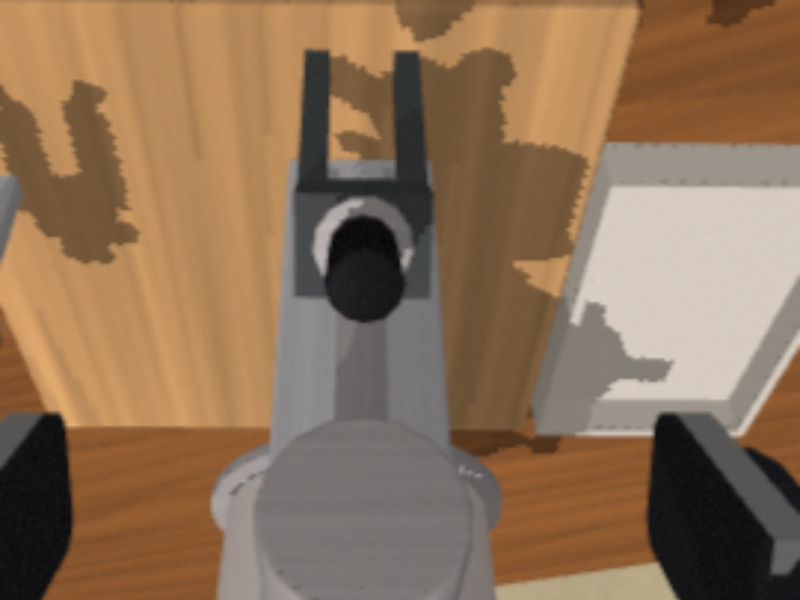

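The grip end is at (253.2,195.2) against a predicted (252.4,196.1), so the stand pose agrees. Now I'll go in and grasp.

>>> send_rows(moves=[[[0.7,0.2,0],[0,0,0],1],[[0,0,3],[0,0,0],1],[[0,0,3],[0,0,0],1],[[0,0,2],[0,0,0],1],[[0,0,1],[0,0,0],1]], force=50)

```text
time_s: 4.12
ee_pos: [0.4728, 0.0927, 0.0991]
tcp_rot: [-3.141, 0.608, 2.77]
ft_force: [-0.4, 0.9, 0.3]
grip_width: 0.0851
finger_force: 0.0
```

```bash
python3 -c "
from h import *
go([-138.6,0,100.8],35)"
```

```text
t 4.12 tcp [-1.399e+02  1.000e-01  9.910e+01] F [-0.4  0.9  0.3] w 85.1 ff 0.0
shift cm [-0.2  -0.01 -0.06] turn deg [-0.07 -0.14 -0.03] q [ 0.23 -0.01  2.24 -0.73  0.51 -0.4 ]
```

>>> send_rows(moves=[[[-0.1,0,0],[0,0,0],0.4],[[0,0,0],[0,0,0],0.2],[[0,0,0],[0,0,0],0],[[0,0,0],[0,0,0],0],[[0,0,0],[0,0,0],0]])

```text
time_s: 4.75
ee_pos: [0.4736, 0.0927, 0.1009]
tcp_rot: [3.141, 0.61, 2.77]
ft_force: [-4.9, 1.0, 5.3]
grip_width: 0.0163
finger_force: 48.5
```

>>> send_rows(moves=[[[0,0,0],[0,0,0],0],[[0,0,0],[0,0,0],0]])

```text
time_s: 5.0
ee_pos: [0.4736, 0.0927, 0.1009]
tcp_rot: [3.142, 0.61, 2.77]
ft_force: [-3.8, 0.3, 5.6]
grip_width: 0.0167
finger_force: 48.5
```

```bash
python3 -c "
from h import *
go([-138.6,0,100.8],35)"
```

```text
t 5.0 tcp [-139.1    0.3  100.9] F [-3.8  0.3  5.6] w 16.7 ff 48.5
shift cm [-0.03 -0.03  0.04] turn deg [-0.02 -0.06 -0.04] q [ 0.23 -0.02  2.24 -0.72  0.51 -0.41]
```

>>> send_rows(moves=[[[0,0,-0.5],[0,0,0],0],[[0,0,-1],[0,0,0],0],[[0,0,-1.5],[0,0,0],0],[[0,0,-1.5],[0,0,0],0],[[0,0,-1.5],[0,0,0],0]])

```text
time_s: 5.62
ee_pos: [0.4409, 0.1051, 0.1501]
tcp_rot: [-3.141, 0.609, 2.77]
ft_force: [1.1, -0.5, -0.3]
grip_width: 0.0166
finger_force: 48.7
```

>>> send_rows(moves=[[[0,0,-1.5],[0,0,0],0],[[0,0,-1.5],[0,0,0],0],[[0,0,-1],[0,0,0],0],[[0,0,0],[0,0,0],0],[[0,0,0],[0,0,0],0]])

```text
time_s: 6.25
ee_pos: [0.4199, 0.1131, 0.1817]
tcp_rot: [-3.141, 0.608, 2.77]
ft_force: [0.0, -0.2, -1.1]
grip_width: 0.0166
finger_force: 48.7
```

```bash
python3 -c "
from h import *
go([-200,-130,190],0)
import pickle
s=arm.state();im=arm.get_image('wrist');pickle.dump((s,im),open('w4.pkl','wb'));cv2.imwrite('pics/w4.png',im[:,:,::-1])
"
```

```text
t 6.25 tcp [-1.966e+02 -1.000e-01  1.817e+02] F [ 0.  -0.2 -1.1] w 16.6 ff 48.7
shift cm [ -0.2  -12.99  -0.85] turn deg [-0.07 34.84 -0.04] q [ 0.34 -0.29  2.25 -0.56  0.77 -0.54]
```

View pics/w4.png

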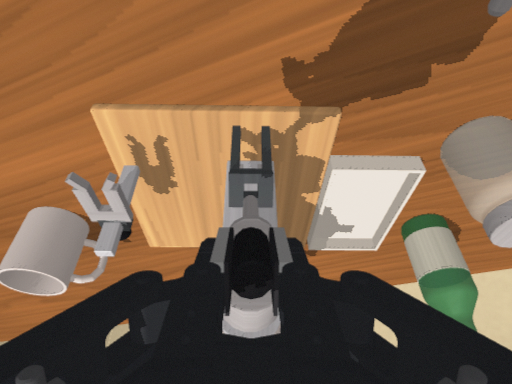

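Pin held and drawn straight out, in line with the tool. Next I'll turn upright and shift over to the notch side.

>>> send_rows(moves=[[[0,-3.2,0],[0,8.7,0],0],[[0,-3.2,0],[0,8.7,0],0],[[0,-3.3,0],[0,8.7,0],0],[[0,-3.3,0],[0,8.7,0],0],[[0,0,0],[0,0,0],0]])

```text
time_s: 6.92
ee_pos: [0.3761, -0.0068, 0.1823]
tcp_rot: [-3.134, 0.031, 2.758]
ft_force: [-0.6, -0.0, -0.8]
grip_width: 0.0164
finger_force: 48.9
```

```bash
python3 -c "
from h import *
go([-165,-130,130],0)
s=arm.state();im=arm.get_image('scene');np.save('sc2.npy',im);im=arm.get_image('top');np.save('tp2.npy',im)"
```

```text
t 6.92 tcp [-194.  -127.7  182.3] F [-0.6 -0.  -0.8] w 16.4 ff 48.9
shift cm [-2.74 -0.15  5.32] turn deg [-0.44  1.76 -0.72] q [-0.24 -0.21  2.07 -0.01  1.26 -1.42]
```

>>> send_rows(moves=[[[-1,0,0],[0,0,0],0],[[-0.9,0,2.6],[0,0,0],0],[[-0.9,0,2.6],[0,0,0],0],[[0,0,0],[0,0,0],0],[[0,0,0],[0,0,0],0]])

```text
time_s: 7.65
ee_pos: [0.4022, -0.0141, 0.1316]
tcp_rot: [-3.135, 0.031, 2.766]
ft_force: [-0.5, -1.0, 0.3]
grip_width: 0.0163
finger_force: 48.9
```

```bash
python3 -c "
from h import *
go([-100,-130,118],0)
import pickle
s=arm.state();im=arm.get_image('wrist');pickle.dump((s,im),open('w5.pkl','wb'));cv2.imwrite('pics/w5.png',im[150:,100:400,::-1])
"
```

```text
t 7.65 tcp [-167.  -125.1  131.6] F [-0.5 -1.   0.3] w 16.3 ff 48.9
shift cm [-6.66 -0.45  1.57] turn deg [-0.39  1.79 -0.24] q [-0.24 -0.07  2.06 -0.01  1.12 -1.43]
```

View pics/w5.png

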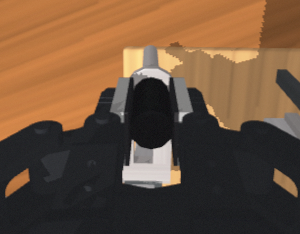

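>>> send_rows(moves=[[[0,-0.5,0],[-0.4,1.8,0],0],[[-1,0,0.8],[0,0,0],0],[[0,0,0],[0,0,0],0],[[0,0,0],[0,0,0],0]])

```text
time_s: 8.2
ee_pos: [0.4092, -0.0232, 0.1228]
tcp_rot: [3.142, -0.002, 2.764]
ft_force: [-0.6, 0.1, -0.5]
grip_width: 0.017
finger_force: 48.9
```

```bash
python3 -c "
from h import *
for i in range(4):
  go([-100,-130.4,116],0);arm.get_image('top')
"
```

```text
t 8.2 tcp [-157.1 -131.   122.8] F [-0.6  0.1 -0.5] w 17.0 ff 48.9
shift cm [-5.71  0.1   0.67] turn deg [ 0.   -0.09 -0.36] q [-0.27 -0.02  2.04  0.    1.13 -1.46]
t 8.25 tcp [-157.2 -131.   122.8] F [ 0.3 -0.  -0.6] w 16.6 ff 48.9
shift cm [-5.72  0.09  0.67] turn deg [ 0.01 -0.08 -0.34] q [-0.27 -0.02  2.04  0.    1.13 -1.46]
t 8.3 tcp [-157.2 -130.9  122.9] F [ 0.3 -0.5  0.2] w 16.0 ff 48.9
shift cm [-5.72  0.09  0.68] turn deg [ 0.01 -0.07 -0.34] q [-0.27 -0.02  2.04  0.    1.13 -1.46]
t 8.35 tcp [-157.1 -130.9  123. ] F [0.2 0.9 0.2] w 16.3 ff 48.9
shift cm [-5.72  0.08  0.69] turn deg [ 0.01 -0.06 -0.33] q [-0.27 -0.02  2.04  0.    1.13 -1.46]
```

>>> send_rows(moves=[[[0,0.05,0.7],[0,0,-0.3],0],[[-1.2,0,0],[0,0,0],0],[[-1.2,0,0],[0,0,0],0],[[-0.8,0,0],[0,0,0],0],[[0,0,0],[0,0,0],0]])

```text
time_s: 9.02
ee_pos: [0.4404, -0.0347, 0.1162]
tcp_rot: [3.141, -0.0, 2.77]
ft_force: [-0.2, 0.4, -0.7]
grip_width: 0.0164
finger_force: 48.9
```

```bash
python3 -c "
from h import *
go([-100,-130.4,116],0)
"
```

```text
t 9.03 tcp [-123.9 -130.5  116.2] F [-0.2  0.4 -0.7] w 16.4 ff 48.9
shift cm [-2.39  0.01  0.02] turn deg [ 0.01 -0.02 -0.05] q [-0.28  0.06  1.97  0.    1.11 -1.47]
```

No contact in the mouth. Now I'll slide home in small steps.

>>> send_rows(moves=[[[-0.8,0,0],[0,0,0],0],[[-0.7,0,0],[0,0,0],0],[[-0.4,0,0],[0,0,0],0],[[-0.2,0,0],[0,0,0],0],[[0,0,0],[0,0,0],0]])

```text
time_s: 9.65
ee_pos: [0.459, -0.042, 0.116]
tcp_rot: [3.141, -0.001, 2.77]
ft_force: [-0.1, -0.1, 0.1]
grip_width: 0.0162
finger_force: 48.9
```

>>> send_rows(moves=[[[-0.15,0,0],[0,0,0],0],[[0,0,0],[0,0,0],0]])

```text
time_s: 9.9
ee_pos: [0.4604, -0.0425, 0.116]
tcp_rot: [3.141, -0.001, 2.77]
ft_force: [-0.7, -0.3, -0.3]
grip_width: 0.0166
finger_force: 48.9
```

>>> send_rows(moves=[[[-0.1,0,0],[0,0,0],0],[[0,0,0],[0,0,0],0]])

```text
time_s: 10.15
ee_pos: [0.4614, -0.0429, 0.116]
tcp_rot: [3.141, -0.001, 2.77]
ft_force: [0.1, 0.9, -0.5]
grip_width: 0.0163
finger_force: 48.9
```

```bash
python3 -c "
from h import *
go([-100,-130.4,116],0)
"
```

```text
t 10.15 tcp [-101.4 -130.4  116. ] F [ 0.1  0.9 -0.5] w 16.3 ff 48.9
shift cm [-0.14  0.    0.  ] turn deg [ 0.01 -0.04 -0.04] q [-0.28  0.1   1.92  0.    1.12 -1.48]
```

>>> send_rows(moves=[[[-0.1,0,0],[0,0,0],0],[[0,0,0],[0,0,0],0]])

```text
time_s: 10.4
ee_pos: [0.4619, -0.0431, 0.1159]
tcp_rot: [3.141, -0.002, 2.77]
ft_force: [-1.4, 0.3, -0.7]
grip_width: 0.0163
finger_force: 48.9
```

>>> send_rows(moves=[[[-0.1,0,0],[0,0,0],0],[[0,0,0],[0,0,0],0]])

```text
time_s: 10.65
ee_pos: [0.4623, -0.0432, 0.1157]
tcp_rot: [3.142, -0.003, 2.77]
ft_force: [-3.9, 1.1, 1.9]
grip_width: 0.0166
finger_force: 49.0
```

Fully home: contact at −3.9 N. I'll ease off 1 mm and lower.

>>> send_rows(moves=[[[0.1,0,0],[0,0,0],0],[[0,0,0.3],[0,0,0],0],[[0,0,0.3],[0,0,0],0],[[0,0,0.2],[0,0,0],0],[[0,0,0],[0,0,0],0]])

```text
time_s: 11.28
ee_pos: [0.462, -0.0431, 0.1075]
tcp_rot: [3.142, -0.001, 2.77]
ft_force: [-2.5, 1.1, -1.3]
grip_width: 0.0163
finger_force: 48.9
```

>>> send_rows(moves=[[[0,0,0.15],[0,0,0],0],[[0,0,0.15],[0,0,0],0],[[0,0,0],[0,0,0],0]])

```text
time_s: 11.65
ee_pos: [0.462, -0.0431, 0.1048]
tcp_rot: [3.141, -0.001, 2.77]
ft_force: [-3.0, 1.7, -0.5]
grip_width: 0.0165
finger_force: 48.9
```

>>> send_rows(moves=[[[0.03,0,0.1],[0,0,0],0],[[0,0,0.1],[0,0,0],0],[[0,0,0],[0,0,0],0]])

```text
time_s: 12.02
ee_pos: [0.462, -0.0431, 0.1029]
tcp_rot: [3.141, -0.001, 2.77]
ft_force: [-3.4, 1.7, 0.6]
grip_width: 0.0162
finger_force: 49.0
```

>>> send_rows(moves=[[[0,0,0.1],[0,0,0],0],[[0,0,0],[0,0,0],0]])

```text
time_s: 12.28
ee_pos: [0.462, -0.0431, 0.1019]
tcp_rot: [3.141, -0.001, 2.77]
ft_force: [-2.5, 0.7, -0.4]
grip_width: 0.0165
finger_force: 49.0
```

>>> send_rows(moves=[[[0,0,0.1],[0,0,0],0],[[0,0,0],[0,0,0],0]])

```text
time_s: 12.52
ee_pos: [0.462, -0.0431, 0.1009]
tcp_rot: [3.141, -0.001, 2.77]
ft_force: [-2.4, 0.7, 0.2]
grip_width: 0.0159
finger_force: 49.0
```

>>> send_rows(moves=[[[0,0,0.1],[0,0,0],0],[[0,0,0],[0,0,0],0]])

```text
time_s: 12.78
ee_pos: [0.462, -0.0431, 0.0999]
tcp_rot: [3.141, -0.001, 2.77]
ft_force: [-3.7, 0.7, 0.3]
grip_width: 0.0165
finger_force: 49.0
```

>>> send_rows(moves=[[[0,0,0.07],[0,0,0],0],[[0,0,0],[0,0,0],0]])

```text
time_s: 13.02
ee_pos: [0.462, -0.0431, 0.0993]
tcp_rot: [3.141, -0.001, 2.77]
ft_force: [-2.9, 1.1, 0.3]
grip_width: 0.0169
finger_force: 49.0
```

>>> send_rows(moves=[[[0,0,0.07],[0,0,0],0],[[0,0,0],[0,0,0],0]])

```text
time_s: 13.28
ee_pos: [0.4621, -0.0432, 0.099]
tcp_rot: [3.141, -0.001, 2.77]
ft_force: [-3.7, 1.4, 4.2]
grip_width: 0.0164
finger_force: 49.5
```

Contact at Fz 4.2 N, so the collar is on the plate (about 89 mm). Releasing now.

>>> send_rows(moves=[[[0,0,0],[0,0,0],0],[[0,0,0],[0,0,0],0.3],[[0,0,0],[0,0,0],0.4],[[0,0,0],[0,0,0],0.5],[[0,0,0],[0,0,0],0.5]], force=20)

```text
time_s: 13.9
ee_pos: [0.4622, -0.0432, 0.0986]
tcp_rot: [3.141, -0.0, 2.77]
ft_force: [0.0, 0.2, 0.1]
grip_width: 0.0427
finger_force: 0.0
```

>>> send_rows(moves=[[[0,0,0],[0,0,0],0.5],[[0,0,-1.5],[0,0,0],0.5],[[0,0,-3],[0,0,0],0.5],[[0,0,-4],[0,0,0],0.5],[[0,0,-4],[0,0,0],0.5]])

```text
time_s: 14.52
ee_pos: [0.4621, -0.0431, 0.2259]
tcp_rot: [3.141, 0.0, 2.77]
ft_force: [0.1, -0.9, -0.5]
grip_width: 0.0427
finger_force: 0.0
```

```bash
python3 -c "
from h import *
import pickle
go([-100,-130.4,116],0)
s=arm.state();im=arm.get_image('wrist');cv2.imwrite('pics/w6.png',cv2.resize(im,(512,384))[:,:,::-1])
KM=cam('wrist',s);t=np.load('stand.npy')
for z in(89,94,130):
    P=R.from_euler('z',t[2]).apply(np.array([-100,-130.4,z])/1e3)+[t[0],t[1],0];print(z,proj(KM,P))
"
```

```text
t 14.53 tcp [-100.6 -130.4  225.9] F [ 0.1 -0.9 -0.5] w 42.7 ff 0.0
shift cm [-0.06 -0.   10.99] turn deg [ 0.02  0.03 -0.03] q [-0.28 -0.03  1.81  0.    1.36 -1.48]
89 [[250.6605924  180.32552112]]
94 [[250.65223243 181.68051303]]
130 [[250.58244203 192.99220005]]
```

View pics/w6.png

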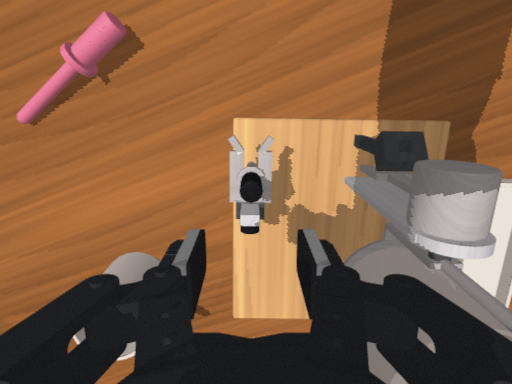

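The pin is parked upright: grip end at (251,192), predicted (250.6,193). Next is the bar.

>>> send_rows(moves=[[[0,0,-3.6],[0,0,0],1],[[0,0,-3.6],[0,0,0],1],[[0,0,-3.6],[0,0,0],1],[[-2,2.6,0],[0,0,0],1],[[-2,2.6,0],[0,0,0],1]])

```text
time_s: 15.2
ee_pos: [0.5193, -0.0091, 0.3338]
tcp_rot: [3.141, 0.003, 2.769]
ft_force: [0.5, 0.2, 0.6]
grip_width: 0.085
finger_force: 0.0
```

>>> send_rows(moves=[[[-2,2.6,0],[0,0,0],1],[[-2,2.6,0],[0,0,0],1],[[-2,2.6,0],[0,0,0],1],[[0,0,0],[0,0,0],1],[[0,0,0],[0,0,0],1]])

```text
time_s: 15.82
ee_pos: [0.602, 0.0414, 0.3319]
tcp_rot: [-3.141, -0.001, 2.77]
ft_force: [0.2, -0.5, -0.3]
grip_width: 0.0854
finger_force: 0.0
```

```bash
python3 -c "
from h import *
go([0,0,266],0)
t=np.load('stand.npy');loc=lambda P:(R.from_euler('z',-t[2]).apply(P-[t[0],t[1],0])*1e3).round(1)
a,b=cam('scene'),cam('top')
for u,v in(((209.4,185.3),(271.9,129.5)),((263.8,166.1),(249.4,185))):
    P,e=tri([ray(a,u),ray(b,v)]);print(loc(P),e)
s=arm.state();im=arm.get_image('wrist');cv2.imwrite('pics/w7.png',im[:,:,::-1])
KM=cam('wrist',s)
for l in((-60,-7,285),(-60,7,285),(60,-7,285),(60,7,285)):
    print(l,proj(KM,R.from_euler('z',t[2]).apply(np.array(l)/1e3)+[t[0],t[1],0]).round(1))
"
```

```text
t 15.82 tcp [ -0.9  -0.9 331.9] F [ 0.2 -0.5 -0.3] w 85.4 ff 0.0
shift cm [-0.09  0.09  6.59] turn deg [-0.01 -0.05 -0.03] q [-0.07  0.21  1.33 -0.    1.6  -1.27]
[ 65.2  -7.9 282.6] [np.float64(0.00025466141978621896), np.float64(0.0002546614197859354)]
[-68.3  -4.7 280.5] [np.float64(0.0009054795707870235), np.float64(0.0009054795707870538)]
(-60, -7, 285) [[239.6 115.3]]
(-60, 7, 285) [[264.3 115.3]]
(60, -7, 285) [[241.2 300.6]]
(60, 7, 285) [[262.3 300.6]]
```

View pics/w7.png

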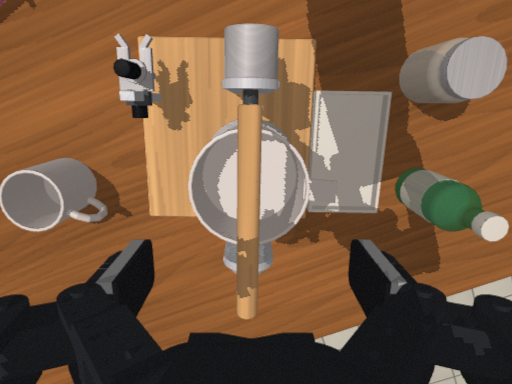

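The bar runs about (249,105) to (247,318), i.e. y' ≈ −2 mm. Two views put its height at about 282 mm, against 285 in the text. Lowering and closing on it.

>>> send_rows(moves=[[[0,-0.1,3],[0,0,0],1],[[0,0,2.5],[0,0,0],1],[[0,0,1.2],[0,0,0],1],[[0,0,0],[0,0,0],0.4],[[0,0,0],[0,0,0],0.2]], force=30)

```text
time_s: 16.5
ee_pos: [0.6027, 0.0405, 0.2661]
tcp_rot: [3.141, 0.002, 2.77]
ft_force: [-0.1, 0.2, -0.3]
grip_width: 0.0515
finger_force: 0.0
```

>>> send_rows(moves=[[[0,0,0],[0,0,0],0.1],[[0,0,0],[0,0,0],0],[[0,0,0],[0,0,0],0],[[0,0,0],[0,0,0],0]])

```text
time_s: 17.0
ee_pos: [0.6025, 0.0406, 0.2656]
tcp_rot: [3.141, 0.001, 2.77]
ft_force: [-0.7, -0.6, 3.9]
grip_width: 0.0128
finger_force: 29.4
```

```bash
python3 -c "
from h import *
go([0,0,266],0)
# arc steps in tool cm (dy=+y', dz=-z)
a=np.radians([0,5,12,20,28,36,42,45.8]);p=np.c_[120*np.sin(a),-120*np.cos(a)]/10;print(np.diff(p,axis=0).round(2))"
```

```text
t 17.0 tcp [-1.000e-01 -1.500e+00  2.656e+02] F [-0.7 -0.6  3.9] w 12.8 ff 29.4
shift cm [-0.01  0.15 -0.04] turn deg [ 0.02  0.05 -0.05] q [-0.08  0.24  1.43  0.    1.47 -1.27]
[[1.05 0.05]
 [1.45 0.22]
 [1.61 0.46]
 [1.53 0.68]
 [1.42 0.89]
 [0.98 0.79]
 [0.57 0.55]]
```

>>> send_rows(moves=[[[0,0.5,0.01],[0,0,0],0],[[0,0.55,0.04],[0,0,0],0],[[0,0.7,0.09],[0,0,0],0],[[0,0.75,0.13],[0,0,0],0],[[0,0,0],[0,0,0],0]])

```text
time_s: 17.62
ee_pos: [0.6123, 0.0647, 0.2617]
tcp_rot: [3.14, 0.001, 2.771]
ft_force: [3.4, -1.5, 1.8]
grip_width: 0.0127
finger_force: 30.7
```

>>> send_rows(moves=[[[0,0.8,0.21],[0,0,0],0],[[0,0.8,0.25],[0,0,0],0],[[0,0.77,0.32],[0,0,0],0],[[0,0.76,0.36],[0,0,0],0],[[0,0,0],[0,0,0],0]])

```text
time_s: 18.25
ee_pos: [0.6238, 0.0939, 0.25]
tcp_rot: [3.14, 0.001, 2.77]
ft_force: [5.2, -2.3, 0.8]
grip_width: 0.0129
finger_force: 30.4
```

>>> send_rows(moves=[[[0,0.72,0.43],[0,0,0],0],[[0,0.7,0.46],[0,0,0],0],[[0,0.5,0.38],[0,0,0],0],[[0,0.48,0.41],[0,0,0],0],[[0,0,0],[0,0,0],0]])

```text
time_s: 18.88
ee_pos: [0.6322, 0.1158, 0.233]
tcp_rot: [3.141, 0.001, 2.77]
ft_force: [5.9, -2.6, 0.4]
grip_width: 0.0127
finger_force: 30.2
```

```bash
python3 -c "
from h import *
go([0,0,266],0)"
```

```text
t 18.88 tcp [  0.3  79.4 233. ] F [ 5.9 -2.6  0.4] w 12.7 ff 30.2
shift cm [ 0.02 -7.93 -3.31] turn deg [ 0.06  0.05 -0.04] q [ 0.05  0.35  1.36  0.    1.43 -1.15]
```

>>> send_rows(moves=[[[0,0.3,0.27],[0,0,0],0],[[0,0.28,0.28],[0,0,0],0],[[0,0.1,0.1],[0,0,0],0],[[0,0,0],[0,0,0],0]])

```text
time_s: 19.38
ee_pos: [0.6337, 0.1196, 0.2289]
tcp_rot: [-3.138, 0.001, 2.769]
ft_force: [-2.6, -9.1, 8.6]
grip_width: 0.0133
finger_force: 31.1
```

```bash
python3 -c "
from h import *
go([0,84.6,229.3],0)"
```

```text
t 19.38 tcp [  0.3  83.4 228.9] F [-2.6 -9.1  8.6] w 13.3 ff 31.1
shift cm [ 0.03  0.12 -0.04] turn deg [-0.23  0.05 -0.1 ] q [ 0.05  0.36  1.36 -0.    1.43 -1.14]
```

On the stop (about 13 N). I'll hold.

>>> send_rows(moves=[[[0,0,0],[0,0,0],0],[[0,0,0],[0,0,0],0],[[0,0,0],[0,0,0],0],[[0,0,0],[0,0,0],0],[[0,0,0],[0,0,0],0]])

```text
time_s: 20.0
ee_pos: [0.6337, 0.1195, 0.2289]
tcp_rot: [-3.138, 0.001, 2.769]
ft_force: [-1.2, -10.3, 10.0]
grip_width: 0.0126
finger_force: 31.1
```

>>> send_rows(moves=[[[0,0,0],[0,0,0],0],[[0,0,0],[0,0,0],0],[[0,0,0],[0,0,0],0],[[0,0,0],[0,0,0],0],[[0,0,0],[0,0,0],0]])

```text
time_s: 20.62
ee_pos: [0.6337, 0.1195, 0.2289]
tcp_rot: [-3.138, 0.001, 2.769]
ft_force: [-2.2, -8.9, 9.7]
grip_width: 0.0132
finger_force: 31.1
```

```bash
python3 -c "
from h import *
go([0,84.6,229.3],0)
np.save('sc3.npy',arm.get_image('scene'))
a=np.radians([45,40,35,30,25,20,15,10,5,0,]);p=np.c_[120*np.sin(a),-120*np.cos(a)]/10;print(np.diff(p,axis=0).round(2).tolist())"
```

```text
t 20.62 tcp [  0.3  83.4 228.9] F [-2.2 -8.9  9.7] w 13.2 ff 31.1
shift cm [ 0.03  0.12 -0.04] turn deg [-0.21  0.05 -0.1 ] q [ 0.05  0.36  1.36 -0.    1.43 -1.14]
[[-0.77, -0.71], [-0.83, -0.64], [-0.88, -0.56], [-0.93, -0.48], [-0.97, -0.4], [-1.0, -0.31], [-1.02, -0.23], [-1.04, -0.14], [-1.05, -0.05]]
```

>>> send_rows(moves=[[[0,-0.85,-0.8],[0,0,0],0],[[0,-0.83,-0.64],[0,0,0],0],[[0,-0.88,-0.56],[0,0,0],0],[[0,-0.93,-0.48],[0,0,0],0],[[0,-0.97,-0.4],[0,0,0],0]])

```text
time_s: 21.3
ee_pos: [0.6194, 0.0845, 0.2574]
tcp_rot: [3.131, 0.002, 2.771]
ft_force: [5.2, 6.8, 5.3]
grip_width: 0.013
finger_force: 29.6
```

>>> send_rows(moves=[[[0,-1,-0.31],[0,0,0],0],[[0,-1.02,-0.23],[0,0,0],0],[[0,-0.8,-0.11],[0,0,0],0],[[0,-0.5,-0.06],[0,0,0],0],[[0,0,0],[0,0,0],0]])

```text
time_s: 21.92
ee_pos: [0.6066, 0.0528, 0.2658]
tcp_rot: [3.134, 0.001, 2.771]
ft_force: [-0.8, 3.5, 11.0]
grip_width: 0.0128
finger_force: 31.7
```

```bash
python3 -c "
from h import *
go([-0.1,-1.5,265.6],0)"
```

```text
t 21.93 tcp [ -0.8  11.4 265.8] F [-0.8  3.5 11. ] w 12.8 ff 31.7
shift cm [-0.07 -1.29  0.01] turn deg [0.45 0.07 0.04] q [-0.06  0.25  1.42  0.01  1.47 -1.26]
```

>>> send_rows(moves=[[[0,-0.5,-0.1],[0,0,0],0],[[0,-0.5,0],[0,0,0],0],[[0,-0.3,0],[0,0,0],0],[[0,-0.15,0],[0,0,0],0],[[0,0,0],[0,0,0],0]])

```text
time_s: 22.55
ee_pos: [0.6013, 0.0399, 0.266]
tcp_rot: [3.133, 0.0, 2.771]
ft_force: [1.1, 4.7, 8.7]
grip_width: 0.0128
finger_force: 31.9
```

```bash
python3 -c "
from h import *
go([-0.1,-1.5,265.6],0)"
```

```text
t 22.55 tcp [ -1.   -2.6 266. ] F [1.1 4.7 8.7] w 12.8 ff 31.9
shift cm [-0.09  0.11  0.04] turn deg [0.5  0.02 0.05] q [-0.08  0.24  1.43  0.01  1.47 -1.28]
```

>>> send_rows(moves=[[[0,-0.15,0],[0,0,0],0],[[0,0,0],[0,0,0],0]])

```text
time_s: 22.8
ee_pos: [0.6013, 0.0399, 0.266]
tcp_rot: [3.13, 0.001, 2.772]
ft_force: [2.7, 7.9, 7.1]
grip_width: 0.0127
finger_force: 31.9
```

>>> send_rows(moves=[[[0,-0.1,0],[0,0,0],0],[[0,0,0],[0,0,0],0]])

```text
time_s: 23.05
ee_pos: [0.6013, 0.0399, 0.266]
tcp_rot: [3.128, 0.001, 2.773]
ft_force: [3.9, 9.9, 6.6]
grip_width: 0.0129
finger_force: 32.0
```

On the stop (position no longer changes, force rises), so the jug is level. I'll ease off, open and withdraw.

>>> send_rows(moves=[[[0,0.25,0],[0,0,0],0],[[0,0,0],[0,0,0],0.3],[[0,0,0],[0,0,0],0.6],[[0,0,0],[0,0,0],0.8],[[0,0,0],[0,0,0],0.8]])

```text
time_s: 23.68
ee_pos: [0.5999, 0.0358, 0.2634]
tcp_rot: [3.142, -0.002, 2.77]
ft_force: [0.1, -0.8, -0.9]
grip_width: 0.0682
finger_force: 0.0
```

>>> send_rows(moves=[[[0,0,-2],[0,0,0],0.8],[[0,0,-3],[0,0,0],0.8],[[0,0,-3],[0,0,0],0.8],[[0,0,0],[0,0,0],0.8],[[0,0,0],[0,0,0],0.8]])

```text
time_s: 24.3
ee_pos: [0.5998, 0.0358, 0.343]
tcp_rot: [-3.141, -0.002, 2.77]
ft_force: [-0.6, -0.8, 0.8]
grip_width: 0.0685
finger_force: 0.0
```

```bash
python3 -c "
from h import *
go([0,0,330],0)
w=arm.get_image('wrist');cv2.imwrite('pics/w8.png',w[:,:,::-1])"
```

```text
t 24.3 tcp [ -0.9  -7.  343. ] F [-0.6 -0.8  0.8] w 68.5 ff 0.0
shift cm [-0.09  0.7   1.3 ] turn deg [-0.01 -0.13 -0.05] q [-0.08  0.2   1.32  0.    1.62 -1.28]
```

View pics/w8.png

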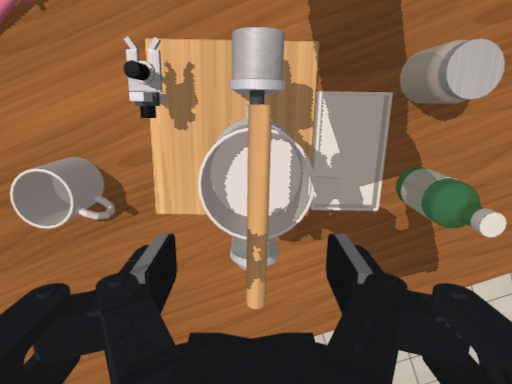

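The bar at x≈258 px matches its start position after allowing for the camera shift, so the jug is level. The pin is still parked at (140,70) and the bystanders look unmoved. Handing in.

```bash
python3 -c "
from plant import arm
print(arm.finish_job())"
```

```text
the job is handed in; nothing more can be done
None
```

The job is handed in at about 24 s, but the hand-in gave no verdict: the pin is parked upright in the notch, the jug was tipped to its stop, held for over a second and brought back level, and the mug, jar and soap bottle were not touched.

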